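# Pack the toll clerk's shift caddy

## Task

The toll clerk's shift is over: pack her orange caddy. Stand the black date stamp with the wooden knob upright on its base in the caddy's low front bay, and pull the aluminium torch and the red marker out of the black pen holder and stand them, same end up as they were, in the caddy's tall back pocket. Do not drop anything, leave the blue and green markers in the holder, and leave the caddy, the holder, the paper roll and the pink flask where they stand.

Things in the scene. Friction and masses are not known exactly. Their poses are not given: they have to be found in the camera images.
- torch: UV banknote torch, plain round aluminium rod 24 mm in diameter and 190 mm long with a dark head at the top, about 140 g; stands upright in one of the holder's four wells at the start (any of them). Origin: centre of its lower end; z runs up its axis to the top.
- red_marker: red marker, round, 18 mm in diameter and 130 mm long, about 30 g; stands upright in one of the holder's four wells at the start (any of them). Origin: centre of its lower end; z runs up its axis to the top.
- blue_marker: blue marker, same shape as the red one (18 mm diameter, 130 mm long); stays in the holder; stands upright in one of the holder's four wells at the start (any of them). Origin: centre of its lower end; z runs up its axis to the top.
- green_marker: green marker, same shape as the red one (18 mm diameter, 130 mm long); stays in the holder; stands upright in one of the holder's four wells at the start (any of them). Origin: centre of its lower end; z runs up its axis to the top.
- holder: black and grey pen holder, loose, 0.7 kg, 42 mm (x) by 182 mm (y) by 85 mm high, with four open-topped wells in a row along its y axis at y = -66, -22, +22 and +66 mm; each well is 34 mm (x) by 30 mm (y) and its floor is 5 mm up. Origin: centre of the underside, z up
- caddy: orange open-topped caddy, loose, 0.9 kg, 134 mm (x) by 138 mm (y), walls 4 mm, floor 5 mm thick. Front bay (-x side): inside x -63 to +13 mm, y -65 to +65 mm, outer walls 50 mm high. Back pocket (+x side): inside x +17 to +63 mm, y -65 to +65 mm, walls all round 90 mm high, including the partition between the two. Origin: centre of the underside, z up
- pocket (a point): centre of the inner floor of the caddy's back pocket (caddy x +40 mm, 5 mm up); axes as the caddy's
- bay (a point): middle of the inner floor of the caddy's front bay (caddy x -25 mm, 5 mm up); axes as the caddy's
- stamp: date stamp standing on the desk, 85 mm tall, about 130 g: black base 50 mm (x) by 36 mm (y) by 36 mm high with a red band, a 16 mm steel neck up to 50 mm, and an upright round wooden knob 30 mm in diameter from 50 to 85 mm. Origin: centre of the underside, z up
- roll: bystander: white paper roll standing on end, 56 mm in diameter, 57 mm high, loose. Origin: centre of the underside, z up
- thermos: bystander: pink drinking flask, 66 mm in diameter, 203 mm tall, loose. Origin: centre of the underside, z up
Mind the look-alikes: they are no part of the job. Of the things like the red_marker, leave any that is yellow; of the rest the smaller one is meant. Of the things that look like the blue_marker, the middle-sized one is meant.

How it is judged:
By the outcome, as a careful person would: the job done as asked, in the order asked, and still so for the second after the job is handed in, with the robot touching nothing.
It also fails if it takes over 66 s, if anything falls off the work surface, if the arm or the gripper's body presses on something with over 40 N, if the wrist force passes 120 N, or if a joint passes its speed limit or range.

## Robot

A 6-joint arm with a two-finger parallel gripper is mounted at the origin on the work surface. World frame = base frame: x ahead of the robot, y to its left, z up, the work surface at z = 0. Lengths are in m, angles in rad, forces in N, time in s.
With the tool pointing down it reaches from about 0.35 to 0.775 m from the base axis. Payload 5.5 kg.
Tool frame: the origin (TCP) lies at the very end of the fingers, on their centre line; the grasp point (between the pads) lies 19 mm behind it (manip.grip_point_offset is the distance from the TCP to the grasp point, in m); z points along the fingers, y is the line along which they close (so a half turn about z gives the same grasp; the last joint's range is limited). The gripper opens to 85 mm and grips with 20 to 120 N. Pads are 22 mm wide; open, the fingers measure 114 mm over their backs; the gripper's body (76 mm by 85 mm) begins 54 mm behind the grasp point. The pads swing forward as they close: fully open they stand 13 mm farther back than shut.
Start: joints at [1.055, 0.313, 0.046, 1.304, 0, 1.431], TCP at [0.211, 0.535, 0.231] pointing down, gripper open.
Joint ranges: [-2.76, 2.76], [-0.86, 1.69], [-1.03, 1.26], [-2.2, 2.34], [-1.47, 1.5], [-3.14, 3.14]. Speed limits (rad/s): [2.57, 2.57, 3.14, 3.14, 3.14, 3.14].

## Interface

Orientations are given as a unit quaternion [w, x, y, z].
In Python, from plant import manip, hand, kinematics, status, imaging, job gives the robot as it stands. The module is installed in compiled form; this text tells all that it offers. Calls block until the motion is done:
- manip.goto(position, orientation): joint-space move of the TCP to a pose.
- manip.move_l(position, frame=None, speed=0.15, until_force=None): straight line of the TCP; frame=None keeps the orientation; speed is the mean speed in m/s. With until_force (N) it stops when the force on the tool has changed by that much, and returns True; else False.
- manip.goto_joints(angles): joint-space move.
- hand.gripper_to(opening, effort=None): finger opening in m; effort is the grip in N (None keeps the last); returns when the fingers have stopped.
- manip.sleep(seconds).
- kinematics.inverse_kinematics(position, orientation): joint angles nearest the present ones, or None.
- status.read_state(): the state.
- imaging.capture(name): name is "side" or "top"; returns the picture (400x640x3 uint8, blue, green, red); there is no depth.
- imaging.camera_info(name): a dict with "vfov" (degrees; the focal length in pixels is half the picture's height over the tangent of half this angle, whatever the lens; pixels are square), "cx", "cy" (the principal point, pixels), "pose" (4x4, takes a point from camera to world coordinates). Camera axes: x right, y down, z forward; pixel columns grow to the right and rows downward; lengths in m; the calibration is good to about 2 mm. A picture is of the moment at which its call begins. camera_info takes no time and is no camera call.
A pose or a line that the arm cannot do raises manip.MotionError and nothing moves.
- job.finish_job(): hands the job in; it is judged then, once.
The state is a dict: "time_s": time; "joints": joint angles; "joint_velocities": joint speeds; "effort": joint torques, N m; "tool_pos": TCP position; "eef_rot": TCP orientation; "contact_force": force on the tool from outside, world axes, zero at the start; "wrist_torque": the same for the moment, N m; "gripper_width": finger opening in m; "gripper_force": force on a finger pad.
Only numpy, scipy, OpenCV 4.12 (cv2) and the standard library are available. Lean on these libraries where they do the work, as an engineer would, in place of code of your own. Each camera call takes 0.05 s, during which the arm holds its last target. There are 200 camera calls.

## Working session

There is one attempt and no reset: what is moved stays moved. The work goes in short steps, each a Python script; the robot and the scene stay as the last script left them, time stands still between calls to the robot, and variables do not carry over. Pictures are saved under pics/ and viewed, at most 10 in all, crops included, and the job is handed in when it is done.

```bash
mkdir -p pics
python3 - <<'E'
from plant import *
import cv2,numpy as np
for n in("top","side"):
    cv2.imwrite(f"pics/{n}0.png",imaging.capture(n)); c=imaging.camera_info(n); print(n,c["vfov"],c["cx"],c["cy"],[k for k in c]);print(np.round(c["pose"],4))
s=status.read_state();print(s["time_s"],s["eef_rot"],s["gripper_width"],s["tool_pos"],manip.grip_point_offset)
E
```

```text
top 45.099464756271765 321.92717212152894 204.52576843838133 ['vfov', 'cx', 'cy', 'pose']
[[ 0.1569 -0.9659  0.206   0.3724]
 [-0.9876 -0.1546  0.0272 -0.0533]
 [ 0.0056 -0.2077 -0.9782  1.0121]
 [ 0.      0.      0.      1.    ]]
side 55.72018235354052 318.4071340326977 192.73473840249272 ['vfov', 'cx', 'cy', 'pose']
[[ 0.8564 -0.2865  0.4295  0.2463]
 [-0.5158 -0.511   0.6876 -0.5752]
 [ 0.0224 -0.8104 -0.5854  0.5076]
 [ 0.      0.      0.      1.    ]]
0.1 [-2.88434973e-04  1.86800595e-01  9.82397484e-01 -7.98494551e-04] 0.08520821499649801 [0.2108012  0.53446676 0.23047808] 0.0187
```

View pics/top0.png

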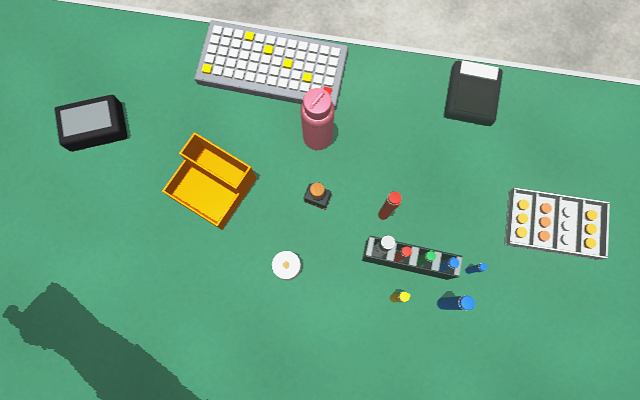

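View pics/side0.png

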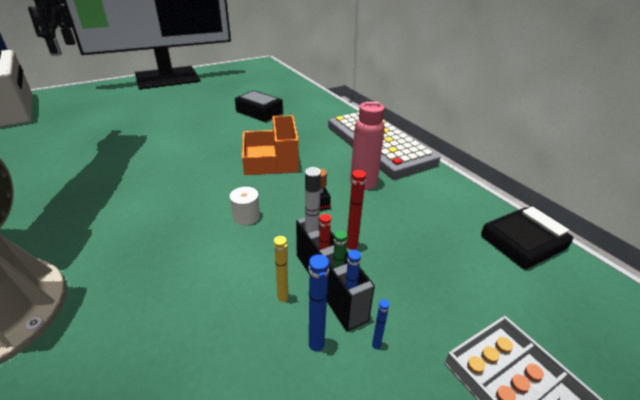

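The top view shows the caddy at (210,180), stamp (317,193), roll (286,265), flask (317,118) and holder (412,257). From left to right, the holder has the torch (388,243), red (406,250), green (430,257) and blue (453,263).

Red candidates are the tall one standing loose at (392,197), the one in the holder at (406,250), and the yellow one at (401,297), which is excluded. The smaller red is the one in the holder. Blue candidates are large (460,303), small (478,267) and the one in the holder (453,263), which is middle-sized. I'll confirm this in an enlarged crop.

Run:
```python
import cv2
a=cv2.imread("pics/top0.png")
cv2.imwrite("pics/crA.png",cv2.resize(a[170:320,290:490],None,fx=4,fy=4,interpolation=cv2.INTER_CUBIC))
cv2.imwrite("pics/crB.png",cv2.resize(a[120:240,155:335],None,fx=4.4,fy=4.4,interpolation=cv2.INTER_CUBIC))
```

```text
(no output)
```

View pics/crA.png

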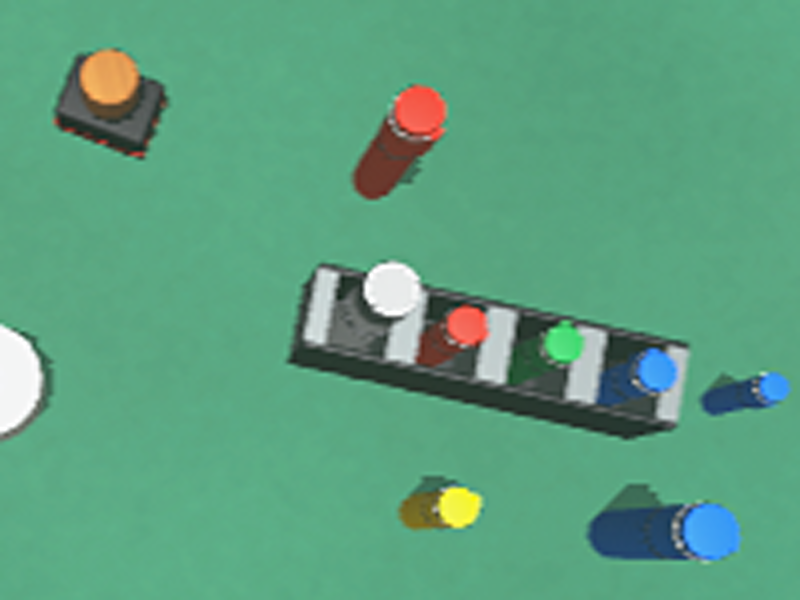

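View pics/crB.png

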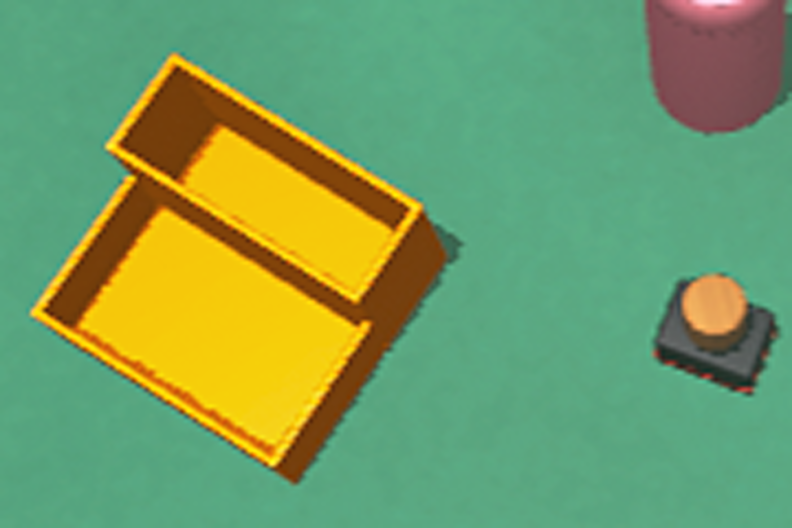

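The crops confirm it. The red in the holder (467,327 in crop A) is thinner than the loose tall red (420,111), and the blue in the holder is mid-sized. I have the corners from the crops, so I'll fit the poses.

```bash
cat > h.py <<'E'
from plant import *
import numpy as np
from scipy.optimize import least_squares
from scipy.spatial.transform import Rotation as R
def proj(n,P):
    c=imaging.camera_info(n);T=np.linalg.inv(np.array(c["pose"]));f=200/np.tan(np.radians(c["vfov"]/2))
    p=np.atleast_2d(P)@T[:3,:3].T+T[:3,3];return p[:,:2]/p[:,2:]*f+[c["cx"],c["cy"]]
def ray(n,uv,z):
    c=imaging.camera_info(n);T=np.array(c["pose"]);f=200/np.tan(np.radians(c["vfov"]/2))
    d=T[:3,:3]@np.array([(uv[0]-c["cx"])/f,(uv[1]-c["cy"])/f,1]);return (T[:3,3]+d*(z-T[2,3])/d[2])
A=lambda u,v:((u+.5)/4-.5+290,(v+.5)/4-.5+170)
B=lambda u,v:((u+.5)/4.4-.5+155,(v+.5)/4.4-.5+120)
def pl(p,L):
    x,y,a=p;L=np.array(L,float);c,s=np.cos(a),np.sin(a)
    return np.c_[x+c*L[:,0]-s*L[:,1],y+s*L[:,0]+c*L[:,1],L[:,2]]
def fit(n,L,uv,p0):
    r=least_squares(lambda p:(proj(n,pl(p,L))-np.array(uv)).ravel(),p0);return r.x,r.fun.reshape(-1,2)
def down(a): # closing line at world angle a; tool z down
    a=(a+np.pi/2)%np.pi-np.pi/2
    y=np.array([np.cos(a),np.sin(a),0]);z=np.array([0,0,-1.]);M=np.c_[np.cross(y,z),y,z]
    q=[R.from_matrix(M@np.diag(s)).as_quat() for s in([1,1,1],[-1,-1,1])]
    return [[k[3],k[0],k[1],k[2]] for k in q]
E
python3 - <<'E'
from h import *
np.set_printoptions(precision=4,suppress=True)
w,l=.021,.091
hold,res=fit("top",[(w,l,.085),(w,-l,.085),(-w,-l,.085),(-w,l,.085),(-w,l,0),(-w,-l,0)],[A(322,265),A(688,346),A(673,424),A(302,345),A(291,362),A(630,438)],[.3,-.2,0]);print("holder",hold,res.round(1).tolist())
cad,res=fit("top",[(.067,.069,.09),(.067,-.069,.09),(.013,-.069,.09),(.013,.069,.09),(-.067,.069,.05),(-.067,-.069,.05),(-.067,-.069,0)],[B(175,55),B(423,207),B(360,303),B(107,147),B(33,313),B(277,467),B(296,484)],[.5,.2,-.5]);print("caddy",cad,res.round(1).tolist())
T={"torch":ray("top",A(392,289),.195),"red":ray("top",A(467,327),.135),"green":ray("top",A(564,343),.135),"blue":ray("top",A(656,371),.135),"knob":ray("top",A(110,77),.085)}
for k,v in T.items():
    d=v[:2]-hold[:2];c,s=np.cos(hold[2]),np.sin(hold[2]);print(k,v,"in holder",np.array([c*d[0]+s*d[1],-s*d[0]+c*d[1]]),"side px",proj("side",v))
print("stamp base corners",ray("top",A(56,125),0),ray("top",A(142,157),0))
b=ray("top",A(372,182),0);print("tallred base",b)
for z in(.15,.18,.2,.22):print(z,ray("top",A(420,111),z))
f=ray("top",(317,149),0);print("thermos near edge",f,"top",ray("top",(317,98),.203))
print("roll",ray("top",(286,265),.057),"yellow",ray("top",(404,297),.13))
for n,p in(("hold",hold),("cad",cad)):np.save(n,p)
np.save("T",np.array([T["torch"],T["red"],T["knob"]]))
E
```

```text
holder [ 0.496  -0.2179 -0.0593] [[-0.6, -0.8], [0.5, -0.9], [0.8, 1.1], [0.2, 0.3], [-0.9, 0.2], [-0.0, 0.1]]
caddy [ 0.5862  0.2127 -0.3989] [[0.0, -0.6], [0.6, -0.4], [-0.3, 0.2], [-0.1, 0.1], [-0.4, 0.1], [-0.2, 0.3], [0.3, 0.3]]
torch [ 0.4978 -0.1516  0.195 ] in holder [-0.0022  0.0664] side px [[311.7863 169.8518]]
red [ 0.4951 -0.1949  0.135 ] in holder [-0.0023  0.023 ] side px [[323.884 216.154]]
green [ 0.4948 -0.2395  0.135 ] in holder [ 0.0001 -0.0215] side px [[339.6792 233.0165]]
blue [ 0.4887 -0.2822  0.135 ] in holder [-0.0035 -0.0646] side px [[353.1571 252.5159]]
knob [ 0.5974 -0.0132  0.085 ] in holder [0.0891 0.2104] side px [[319.0113 170.8687]]
stamp base corners [0.5872 0.015  0.    ] [ 0.5772 -0.0334  0.    ]
tallred base [ 0.5831 -0.157   0.    ]
0.15 [ 0.5883 -0.1591  0.15  ]
0.18 [ 0.5808 -0.1554  0.18  ]
0.2 [ 0.5758 -0.153   0.2   ]
0.22 [ 0.5708 -0.1505  0.22  ]
thermos near edge [0.7072 0.0052 0.    ] top [0.7351 0.0088 0.203 ]
roll [0.4418 0.0241 0.057 ] yellow [ 0.4134 -0.2014  0.13  ]
```

The measurements hold up. The fit residuals are under 1.2 px, the tops sit at the well pitch, the side view agrees to about 2 px, and the stamp edge measures 49 mm. Stamp first.

```bash
cat >> h.py <<'E'
hold,cad,T=np.load("hold.npy"),np.load("cad.npy"),np.load("T.npy")
def caddy(x,y):return pl(cad,[(x,y,0)])[0,:2]
def above(xy,z,a):
    j0=np.array(status.read_state()["joints"])
    o=[(abs(np.array(j)-j0).max(),q) for q in down(a) if (j:=kinematics.inverse_kinematics([*xy,z],q)) is not None]
    q=min(o,key=lambda t:t[0])[1];manip.goto([*xy,z],q)
def pick(xy,a,tz,hi,width,effort,lift):
    above(xy,hi,a);hand.gripper_to(width)
    manip.move_l([*xy,tz],speed=.15);hand.gripper_to(.0,effort);rep("grip")
    manip.move_l([*xy,tz+.03],speed=.08);manip.move_l([*xy,lift],speed=.2);rep("lift")
def place(xy,a,tz,hi,width):
    above(xy,hi,a);manip.move_l([*xy,tz+.012],speed=.18)
    print("touch",manip.move_l([*xy,tz-.005],speed=.03,until_force=4));rep("down")
def release(width,hi):
    hand.gripper_to(width);p=status.read_state()["tool_pos"]
    manip.move_l([p[0],p[1],hi],speed=.15);rep("up")
def rep(m):
    s=status.read_state();print(m,round(s["time_s"],2),np.round(s["tool_pos"],4),"w",round(s["gripper_width"],4),"F",round(s["gripper_force"],1),np.round(s["contact_force"],1))
E
python3 - <<'E'
from h import *
import cv2
a=np.arctan2(.0484,.0100)
pick(T[2,:2],a,.048,.16,.07,35,.20)
place(caddy(-.025,0),cad[2]+np.pi/2,.053,.20,.06)
cv2.imwrite("pics/t1.png",cv2.resize(imaging.capture("top")[90:240,140:340],None,fx=3,fy=3))
E
```

```text
grip 4.15 [ 0.5981 -0.0132  0.0489] w 0.029 F 34.5 [-0.6  0.9  5.2]
lift 5.43 [ 0.5967 -0.0131  0.1986] w 0.0288 F 34.7 [-0.2 -0.8 -0.4]
touch True
down 7.72 [0.5638 0.2227 0.0537] w 0.0296 F 35.4 [ 0.5 -1.   3. ]
```

View pics/t1.png

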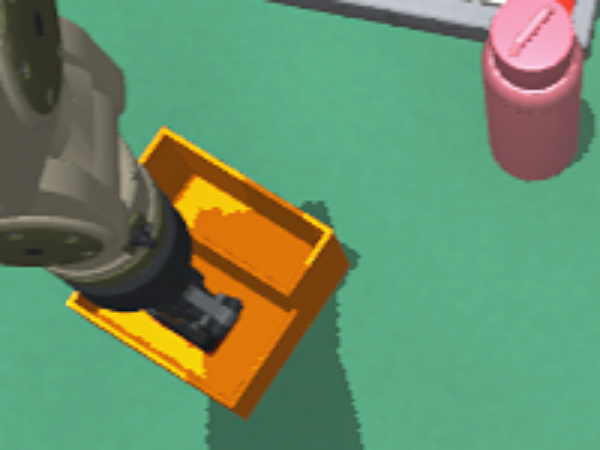

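The picture shows the gripper in the front bay at about (215,325), with the caddy unmoved and the flask clear. Contact height matches the 5 mm floor, so I'll release and take the torch.

Run:
```python
from h import *
import cv2
release(.055,.22)
pick(T[0,:2],hold[2],.131,.24,.055,40,.32)
cv2.imwrite("pics/s2.png",imaging.capture("side"))
```

```text
up 9.4 [0.5621 0.2221 0.219 ] w 0.0548 F 0.0 [ 0.9 -0.1 -0.4]
grip 12.3 [ 0.4982 -0.1519  0.1321] w 0.0232 F 35.0 [-1.1  0.8  5.4]
lift 13.77 [ 0.4973 -0.1513  0.3186] w 0.023 F 35.3 [-0.1  0.6 -1.6]
```

View pics/s2.png

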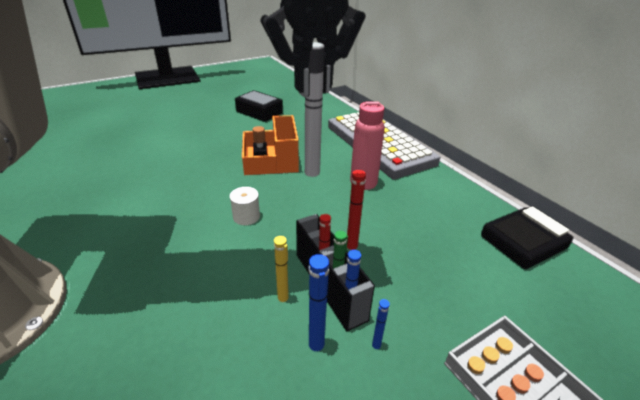

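The side view shows the stamp upright in the bay (258,143), the torch hanging straight at (313,110), and the holder unmoved. Placing the torch.

Run:
```python
from h import *
import cv2
place(caddy(.04,.04),cad[2],.132,.32,.05)
release(.045,.26)
cv2.imwrite("pics/s3.png",cv2.resize(imaging.capture("side")[70:220,200:400],None,fx=3,fy=3))
```

```text
touch True
down 16.91 [0.639  0.2343 0.1319] w 0.0231 F 35.2 [1.5 0.8 2.8]
up 18.26 [0.6376 0.2337 0.2589] w 0.0449 F 0.0 [-0.5  0.5 -0.4]
```

View pics/s3.png

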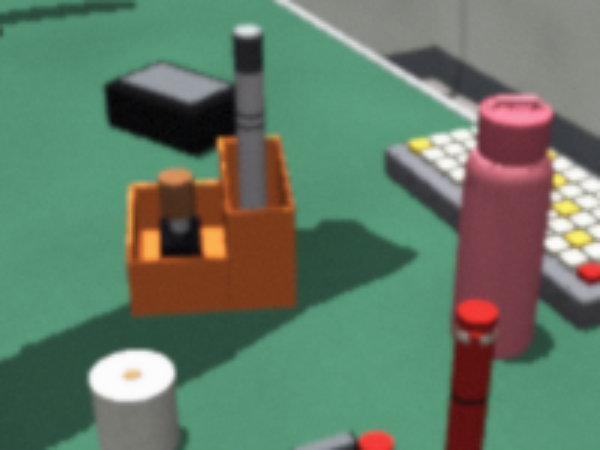

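The torch stands upright at the far end of the pocket (250,120), the stamp is upright (178,210), and the caddy hasn't moved. Next is the small red marker.

Run:
```python
from h import *
import cv2
pick(T[1,:2],hold[2],.097,.24,.05,30,.27)
place(caddy(.04,-.038),cad[2],.098,.27,.05)
release(.04,.26)
p=status.read_state()["tool_pos"];above([.45,.0],.32,0);manip.sleep(.5)
cv2.imwrite("pics/s4.png",imaging.capture("side"));cv2.imwrite("pics/t4.png",imaging.capture("top"))
```

```text
grip 21.68 [ 0.4957 -0.1952  0.0979] w 0.0173 F 29.4 [0.1 0.4 6.1]
lift 23.07 [ 0.4946 -0.1946  0.2686] w 0.0173 F 29.2 [-0.3 -0.5 -0.5]
touch True
down 25.97 [0.6087 0.1623 0.0976] w 0.0175 F 29.5 [ 0.8 -0.8  2.8]
up 27.55 [0.6074 0.162  0.2589] w 0.0399 F 0.0 [ 0.2  0.4 -0.2]
```

View pics/s4.png

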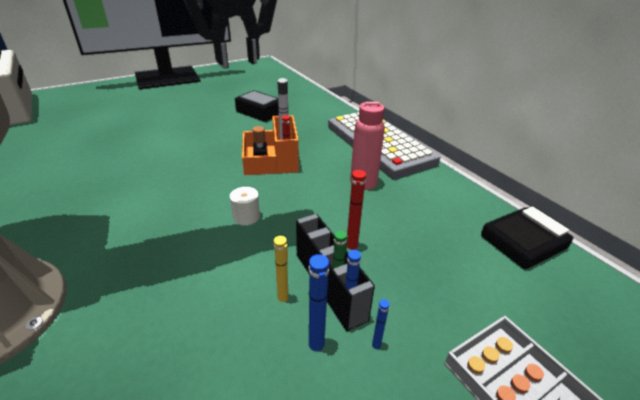

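View pics/t4.png

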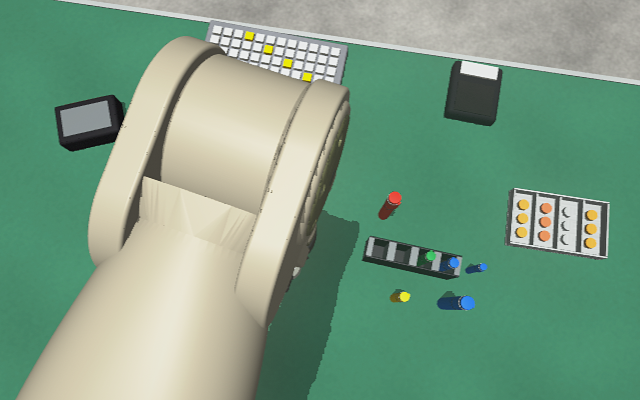

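The side view shows the torch (283,85) and red marker (287,122) in the pocket and the stamp upright (259,140). The holder still has green and blue, and nothing else has moved. I'll check the tops numerically, then hand in.

Run:
```python
from h import *
a=proj("side",[[*caddy(.04,.04),.195],[*caddy(.04,-.038),.135]]);print(a)
if abs(a-[[283,81],[287,119]]).max()<6: print(job.finish_job())
```

```text
[[281.54083769  79.1321461 ]
 [284.60023125 116.01126173]]
the job is handed in; nothing more can be done
None
```

The job is handed in: the stamp stands upright in the front bay, the torch and the small red marker stand same end up in the back pocket, and the final pictures show nothing else moved (robot clock about 30 of 66 s).

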